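# Zero the bench comparator on its master and load the spacer

### The job

Zero the bench comparator on the bright master block that is standing in it: slide the dial carriage in by its red fin until the sprung plunger has pressed the master against the anvil and the needle stands at the green mark, and let go. Then lift the master out and stand it in the wooden tray, and put the dark spacer in its place, pushed fully down between plunger and anvil, without shifting the carriage off its zero. Never drive the plunger to the end of its travel, press the spacer down gently, and leave the hammer, the disc and the magnet alone.

Things in the scene. Friction and masses are not known exactly. Their poses are not given: they have to be found in the camera images.
- comparator: Grey bench comparator, fixed; base plate 110 x 290 x 12 mm (x, y, z). Origin: centre of its underside. Its y axis is the measuring line: the green anvil stands at +y, the blue carriage (50 wide, 95 long, top 39 above the origin) slides along y on the -y side with a round dial (diameter 60, face up, top 58 above the origin), the red fin at its rear and the brass plunger in front, pointing to +y.
- anvil_face (a point): Middle of the front of the upper of two level steel pins (diameter 10, 50 long in x) that form the face of the fixed green anvil: the vertical plane 21 mm beyond the seat in y that the parts bear on. The pins lie 21 and 50 mm above the comparator's origin; the anvil's top is 65 above it, set back at least 1.5 mm and flared as a lead-in. Axes as the comparator's.
- plunger_face (a point): Middle of the plunger's nose, a level steel pin (diameter 6, 26 long in x) 40 mm above the comparator's origin, that bears on the parts. Above it the brass shoe slopes back 14 mm over 20 mm of height as a lead-in; below, it is 1 mm set back. It gives up to 12 mm towards -y against a spring: 1 N at first touch, 1 N more per mm.
- seat (a point): Point on top of the base plate (12 mm above the origin), on the measuring line, 21 mm from the anvil's face: where the middle of the spacer's underside belongs. Axes as the comparator's.
- fin_grip (a point): Middle of the grip part of the red fin on the rear of the carriage. The fin is 14 thick in x, 24 long in y, and stands from 39 to 86 mm above the comparator's origin; this point is 68 above it. The fin can be pinched across x from above; 121 mm ahead of it (+y) lies the plunger's nose when the plunger is not pressed. Axes as the comparator's.
- carriage (a joint): Carriage position along the measuring line in m: 0 = fully back, growing towards the anvil (+y), at most 0.042. It slides stiffly (about 13 N of friction) and stays where it is left. At 0.032 the plunger is pressed in 5 mm on a master that lies against the anvil.
- needle (a joint): Dial needle (red, on the white face), rad: 0 when the plunger is free, turning clockwise from above by 0.3 rad per mm that the plunger is pressed in. The green zero mark (on the dial's +x side) is at 1.5, plunger pressed in 5 mm; 3.6 is the end of the travel.
- master: Master block, bright steel with a brass band, upright, 30 x 40 x 60 mm (x, y, z), about 0.35 kg, measured across its 40 mm (y). Origin: centre of its underside. It starts loose on the comparator's plate, 2 to 5 mm clear of the anvil, with the plunger drawn back from it.
- spacer: Dark square-cut spacer with a copper-coloured weld band and a black recess on top, upright on the bench, 30 x 42 x 60 mm (x, y, z), about 0.3 kg, to be measured across its 42 mm (y). Origin: centre of its underside.
- tray: Low open wooden tray, 115 x 105 mm, 18 high, walls 6, floor 6 thick, empty at the start: home of the master. Origin: centre of its underside.
- hammer: Hammer lying on the bench, 240 mm long, to be left alone. Origin near its middle, underneath.
- disc: Black grinding disc lying flat, 100 mm across, 6 thick, to be left alone. Origin: centre of its underside.
- magnet: Red upright welding magnet, 60 x 18 x 60 mm, to be left alone. Origin: centre of its underside.

How it is judged:
By the outcome, as a careful person would: the job done as asked, in the order asked, and still so for the second after the job is handed in, with the robot touching nothing.
It also fails if it takes over 67 s, if anything falls off the work surface, if the arm or the gripper's body presses on something with over 40 N, if the wrist force passes 120 N, or if a joint passes its speed limit or range.

### The arm

A 7-joint arm with a two-finger parallel gripper is mounted at the origin on the work surface. World frame = base frame: x ahead of the robot, y to its left, z up, the work surface at z = 0. Lengths are in m, angles in rad, forces in N, time in s.
With the tool pointing down it reaches from about 0.425 to 0.875 m from the base axis. Payload 4.7 kg.
Tool frame: the origin (TCP) lies between the finger pads; the fingertips stand 8 mm ahead of it and the grasp point (between the pads) lies 11 mm behind it; z points along the fingers, y is the direction in which the jaws open and shut (so a half turn about z gives the same grasp; the last joint's range is limited). The gripper opens to 87 mm and grips with 3 to 60 N. Pads are 19 mm wide; open, the fingers measure 117 mm over their backs; the gripper's body (75 mm by 190 mm) begins 51 mm behind the grasp point.
Start: joints at [1.326, 0.321, -0.07, 1.45, 0.023, 1.371, -0.057], TCP at [0.166, -0.628, 0.231] pointing down, gripper open.
Joint ranges: [-2.86, 2.86], [-0.3, 2.09], [-1.38, 1.24], [0.06, 2.45], [-1.56, 4.7], [0.09, 2.05], [-2.69, 2.69]. Speed limits (rad/s): [2.57, 2.57, 3.14, 3.14, 3.14, 3.14, 3.14].

### API

Orientations are given as a rotation vector (axis times angle).
In Python, from bench import ctrl, optics, ticket gives the robot as it stands.
- The arm moves only by the tool play_rows, never from a script. Its argument "motion" is a list of rows, each a list of 5 numbers: the closure, from 0 (fully open) to 1 (shut), then the shift along the tool's x, y, z in cm, then the turn about the tool's z in rad. In form: [[jaw, tx, ty, tz, spin], ...]. A call has 1 to 20 rows; each row shifts and turns the commanded pose from where the row before left it, along the tool's axes as they then stand; what a row does not reach is not made up. A row lasts 1/8 s, in which the tool goes at most 62.5 mm and 10.7 degrees, less where a joint would pass 70% of its speed; a pose out of reach is approached as far as the arm can. A call is refused whole if a number of a shift passes 6.25 or a number of a turn 0.188, either way. A call with a gripper value outside its range is refused whole. The fingers move at their own pace and stop on an object; "force" is the grip in N (left out, the last holds). Time passes only in rows, so rows that do not move let the fingers close. It gives the time, the measured TCP pose, the force and the opening at its end, in the units of the state.
- ctrl.get_state(): the state, without advancing time (a new reading comes with each control period).
- optics.get_image(name): name is "scene" or "side" or "wrist"; returns the picture (400x640x3 uint8, red, green, blue); there is no depth.
- optics.calibration(name): a dict with "K" (3x3 intrinsics, pixels), "pose" (4x4, takes a point from camera to world coordinates); the wrist camera has in their place "hand_eye" (4x4, takes a point from camera to tool coordinates, whose origin is the TCP and whose axes are the flange's). Camera axes: x right, y down, z forward; pixel columns grow to the right and rows downward; lengths in m; the calibration is good to about 2 mm. A picture is of the moment at which its call begins: read the wrist's pose just before it. calibration takes no time and is no camera call.
- ticket.close_job(): hands the job in, once; it reports no verdict.
The state is a dict: "time": time; "joint_positions": joint angles; "qd": joint speeds; "joint_torque": joint torques, N m; "position": TCP position; "tool_rot": TCP orientation; "ft_force": force on the tool from outside, world axes, zero at the start; "torque": the same for the moment, N m; "grip_width": opening from 0.0 (shut) to 1.0 (fully open).
Only numpy, scipy, OpenCV 4.12 (cv2) and the standard library are available. Lean on these libraries where they do the work, as an engineer would, in place of code of your own. Each camera call takes 0.05 s, during which the arm holds its last target.

## Working session

There is one attempt and no reset: what is moved stays moved. The work goes in short steps, Python scripts to look and compute and a tool call to move; the robot and the scene stay as the last step left them, time stands still between calls to the robot, and variables do not carry over. Pictures are saved under pics/ and viewed, and the job is handed in when it is done.

Besides the shell and the picture viewer there is one more tool, called after "Emit:" by a JSON object that holds its "fn" and its "kwargs". play_rows: Moves the arm, as the interface text tells. Its arguments: {"type":"object","properties":{"motion":{"type":"array"},"force":{"type":"number"}},"required":["motion"]}

```bash
mkdir -p pics; ls; python3 - <<'E'
from bench import ctrl,optics
import cv2,numpy as np
s=ctrl.get_state();print(s)
for n in ["scene","side","wrist"]:
    im=optics.get_image(n);cv2.imwrite(f"pics/{n}0.png",im[:,:,::-1])
    c=optics.calibration(n);print(n,{k:np.round(v,4).tolist() for k,v in c.items()})
E
```

```text
pics
{'time': 0.0, 'joint_positions': array([ 1.32607228,  0.32186506, -0.07005868,  1.45168355,  0.02257442,
        1.3707726 , -0.05687817]), 'qd': array([ 1.49956004e-03, -5.19387598e-04,  5.91013197e-05, -7.46365255e-04,
        5.90665194e-04, -1.07254481e-03, -6.40739413e-04]), 'joint_torque': array([ 6.79723507e-04, -4.91276479e+01, -4.03655414e-01, -3.12531602e+01,
       -6.39025401e-02,  4.37509152e-02,  1.93398964e-04]), 'position': array([ 0.16617217, -0.62784606,  0.22942966]), 'tool_rot': array([-3.11341982e+00, -4.05214429e-01,  5.17950641e-04]), 'ft_force': array([ 0.21978904,  0.18773239, -0.17796726]), 'torque': array([ 0.00049486, -0.00432501,  0.03739569]), 'grip_width': 1.0039903429496224}
scene {'K': [[394.308, 0.0, 322.2821], [0.0, 394.308, 195.3967], [0.0, 0.0, 1.0]], 'pose': [[-0.5579, 0.4393, -0.7041, 1.3197], [0.8298, 0.2838, -0.4805, 0.4979], [-0.0112, -0.8523, -0.5229, 0.6067], [0.0, 0.0, 0.0, 1.0]]}
side {'K': [[394.5155, 0.0, 322.2023], [0.0, 394.5155, 203.0851], [0.0, 0.0, 1.0]], 'pose': [[0.9917, -0.0732, 0.1057, 0.4975], [-0.1279, -0.6416, 0.7563, -0.7109], [0.0125, -0.7635, -0.6457, 0.6684], [0.0, 0.0, 0.0, 1.0]]}
wrist {'K': [[316.0669, 0.0, 323.4444], [0.0, 316.0669, 198.4534], [0.0, 0.0, 1.0]], 'hand_eye': [[-0.0002, -0.9705, -0.2412, 0.0643], [1.0, -0.0003, 0.0006, 0.0001], [-0.0007, -0.2412, 0.9705, -0.154], [0.0, 0.0, 0.0, 1.0]]}
```

View pics/scene0.png

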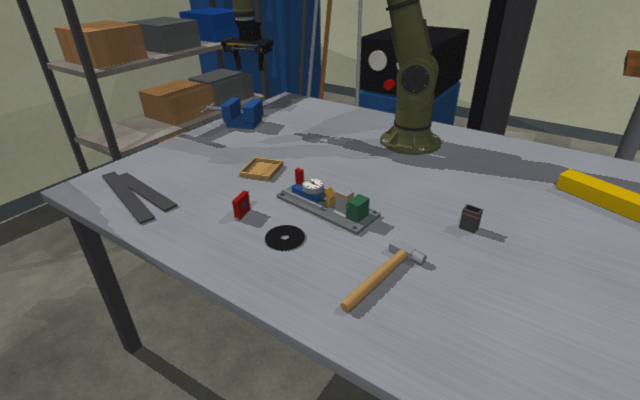

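View pics/side0.png

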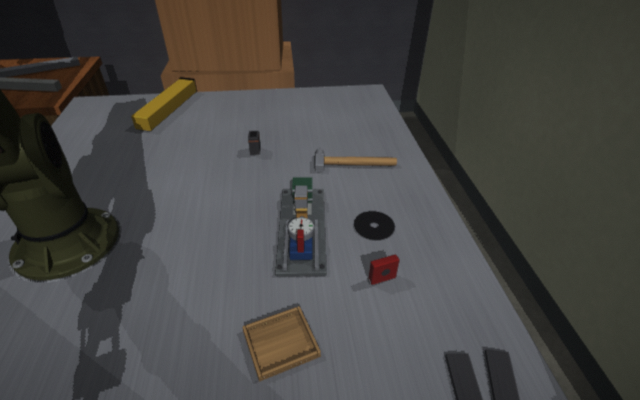

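View pics/wrist0.png

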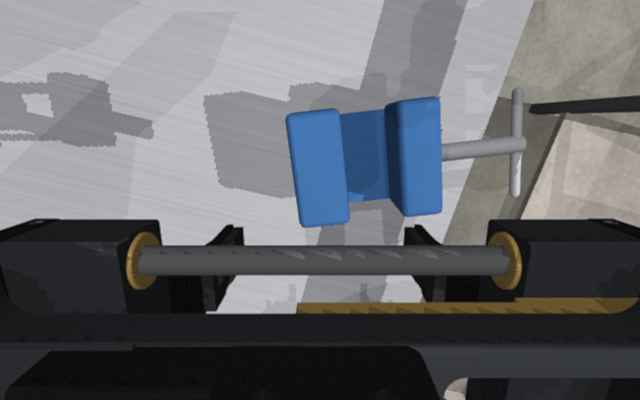

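```bash
cat > h.py <<'E'
import numpy as np,cv2
from scipy.spatial.transform import Rotation as R
from bench import ctrl,optics
def cam(n,s=None):
    c=optics.calibration(n)
    if n=="wrist":
        s=s or ctrl.get_state();T=np.eye(4);T[:3,:3]=R.from_rotvec(s['tool_rot']).as_matrix();T[:3,3]=s['position']
        return np.array(c['K']),T@np.array(c['hand_eye'])
    return np.array(c['K']),np.array(c['pose'])
def ray(C,uv):
    K,P=C;d=P[:3,:3]@np.linalg.solve(K,[uv[0],uv[1],1.]);return P[:3,3],d
def plane(C,uv,z):
    o,d=ray(C,uv);return o+d*(z-o[2])/d[2]
def proj(C,X):
    K,P=C;q=K@(P[:3,:3].T@(np.array(X)-P[:3,3]));return q[:2]/q[2]
def tri(C1,a,C2,b):
    A=[];B=[]
    for C,u in((C1,a),(C2,b)):
        o,d=ray(C,u);d/=np.linalg.norm(d);M=np.eye(3)-np.outer(d,d);A.append(M);B.append(M@o)
    return np.linalg.lstsq(np.vstack(A),np.hstack(B),rcond=None)[0]
def crop(im,x0,y0,x1,y1,f,name):
    cv2.imwrite(name,cv2.resize(im[y0:y1,x0:x1,::-1],None,fx=f,fy=f,interpolation=cv2.INTER_CUBIC))
E
python3 - <<'E'
from h import *
a=cv2.imread('pics/scene0.png')[:,:,::-1];b=cv2.imread('pics/side0.png')[:,:,::-1]
crop(a,230,140,390,250,5,'pics/sc1.png'); crop(b,230,170,350,290,5,'pics/si1.png')
crop(b,230,110,290,170,5,'pics/si2.png')
S=cam('side');C=cam('scene')
for n,u in dict(tl=(281,191),tr=(323,191),bl=(277,277),br=(327,273)).items():print(n,plane(S,u,.012).round(3))
for n,u in dict(t1=(243,322),t2=(301,306),t3=(321,350),t4=(259,378)).items():print(n,plane(S,u,.018).round(3))
print('spacer top',plane(S,(254,134),.06).round(3))
E
```

```text
tl [0.502 0.12  0.012]
tr [0.613 0.107 0.012]
bl [ 0.48  -0.17   0.012]
br [ 0.586 -0.172  0.012]
t1 [ 0.412 -0.275  0.018]
t2 [ 0.523 -0.253  0.018]
t3 [ 0.55  -0.349  0.018]
t4 [ 0.441 -0.386  0.018]
spacer top [0.435 0.343 0.06 ]
```

View pics/sc1.png

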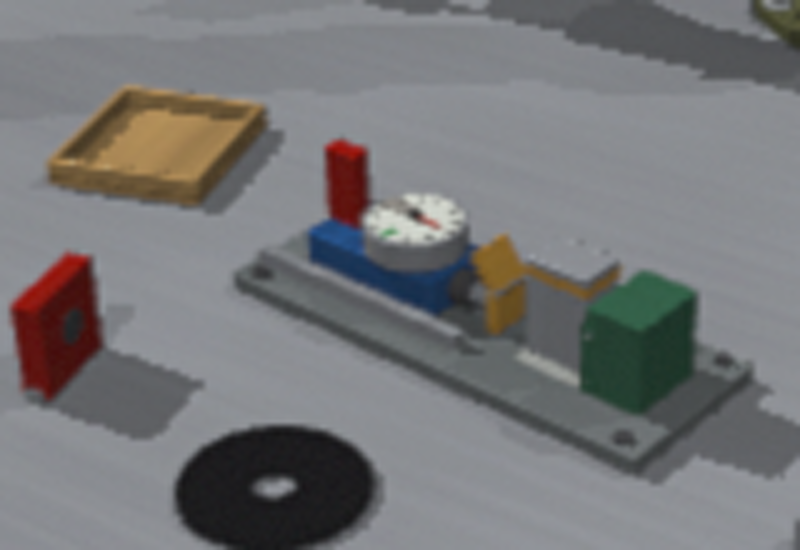

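View pics/si1.png

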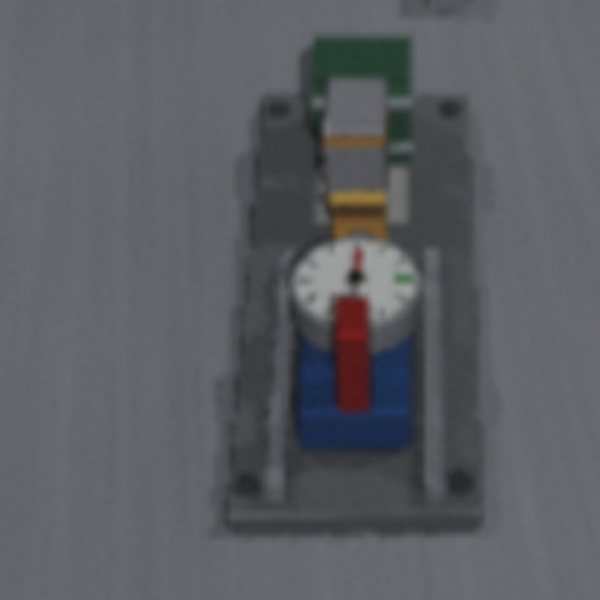

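View pics/si2.png

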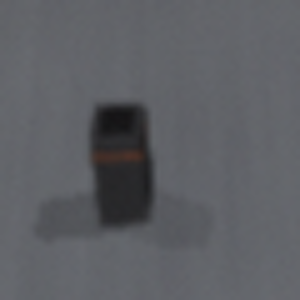

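Emit:
{"fn": "play_rows", "kwargs": {"motion": [[0,4.1,-3.3,-0.3,0],[0,4.1,-3.3,-0.3,0],[0,4.1,-3.3,-0.3,0],[0,4.1,-3.3,-0.3,0],[0,4.1,-3.3,-0.3,0],[0,4.1,-3.3,-0.3,0],[0,4.1,-3.3,-0.3,0],[0,4.1,-3.3,-0.3,0],[0,4.1,-3.3,-0.3,0],[0,4.1,-3.3,-0.3,0],[0,4.1,-3.3,-0.3,0],[0,4.1,-3.3,-0.3,-0.175],[0,0,0,0,-0.175],[0,0,0,0,-0.175],[0,0,0,0,-0.175],[0,0,0,0,-0.175],[0,0,0,0,-0.175],[0,0,0,0,-0.175],[0,0,0,0,0]]}}

```text
time: 2.52
position: [0.5404, -0.1197, 0.2663]
tool_rot: [-2.318, -2.12, 0.001]
ft_force: [0.4, -0.2, -0.5]
grip_width: 0.998
```

```bash
python3 - <<'E'
from h import *
s=ctrl.get_state();print(s['time'],s['position'],s['tool_rot'],s['joint_positions'].round(2))
im=optics.get_image('wrist');cv2.imwrite('pics/w1.png',im[:,:,::-1]);np.savez('w1.npz',p=s['position'],r=s['tool_rot'])
E
```

```text
2.525 [ 0.54039517 -0.11969942  0.26625709] [-2.31776367e+00 -2.12018375e+00  5.21961215e-04] [ 0.77  0.15 -0.66  1.62  0.09  1.41  0.01]
```

View pics/w1.png

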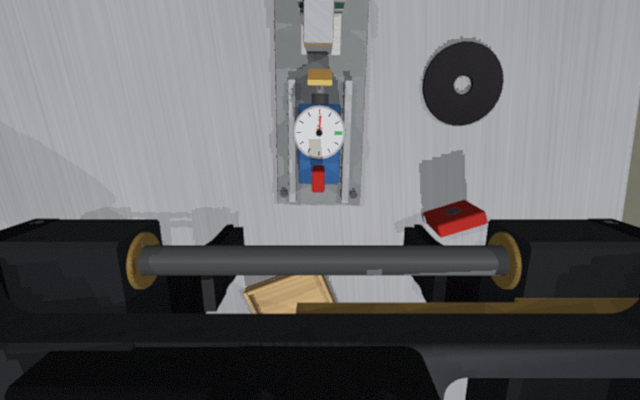

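```bash
cat >> h.py <<'E'
def blobs(im,m,roi,amin=15):
    x0,y0,x1,y1=roi;M=np.zeros(m.shape,np.uint8);M[y0:y1,x0:x1]=m[y0:y1,x0:x1]*255
    n,l,st,c=cv2.connectedComponentsWithStats(M);return [(st[i].tolist(),c[i].round(1).tolist()) for i in range(1,n) if st[i][4]>=amin],l
def hsv(im): return cv2.cvtColor(np.ascontiguousarray(im),cv2.COLOR_RGB2HSV).astype(int)
E
python3 - <<'E'
from h import *
im=cv2.imread('pics/w1.png')[:,:,::-1];d=np.load('w1.npz');C=cam('wrist',dict(position=d['p'],tool_rot=d['r']))
H=hsv(im);red=((H[...,0]<8)|(H[...,0]>172))&(H[...,1]>150)&(H[...,2]>60)
print('red',blobs(im,red,(260,90,380,215))[0])
blue=(H[...,0]>100)&(H[...,0]<125)&(H[...,1]>120);print('blue',blobs(im,blue,(260,90,380,215))[0])
grn=(H[...,0]>45)&(H[...,0]<90)&(H[...,1]>80);print('grn',blobs(im,grn,(260,0,380,215))[0])
gold=(H[...,0]>12)&(H[...,0]<30)&(H[...,1]>120);print('gold',blobs(im,gold,(260,0,380,215))[0])
for y in (100,130,160,190): print(y, [ (x,int(im[y,x].mean())) for x in list(range(268,286))+list(range(355,375))])
for y in (20,60): print(y,[ (x,int(im[y,x].mean())) for x in list(range(268,280))+list(range(360,380))])
crop(im,250,0,390,215,4,'pics/w1c.png')
cv2.imwrite('pics/w1c.png',cv2.imread('pics/w1c.png')[:600]) if 0 else None
crop(im,255,0,385,120,5,'pics/w1a.png');crop(im,255,90,385,210,5,'pics/w1b.png')
E
```

```text
red [([312, 166, 12, 26, 300], [317.6, 178.8])]
blue [([299, 104, 19, 9, 70], [304.4, 106.3]), ([322, 104, 19, 10, 64], [334.0, 107.0]), ([299, 151, 41, 33, 817], [318.9, 168.1])]
grn [([335, 3, 8, 5, 38], [338.3, 5.1]), ([335, 132, 7, 3, 20], [337.8, 133.0])]
gold [([308, 69, 24, 16, 369], [319.5, 76.7])]
100 [(268, 171), (269, 168), (270, 164), (271, 153), (272, 150), (273, 152), (274, 147), (275, 124), (276, 121), (277, 135), (278, 140), (279, 139), (280, 139), (281, 139), (282, 136), (283, 126), (284, 124), (285, 123), (355, 134), (356, 139), (357, 141), (358, 142), (359, 140), (360, 140), (361, 141), (362, 140), (363, 135), (364, 137), (365, 158), (366, 163), (367, 161), (368, 164), (369, 171), (370, 173), (371, 172), (372, 173), (373, 173), (374, 172)]
130 [(268, 168), (269, 167), (270, 169), (271, 169), (272, 165), (273, 153), (274, 153), (275, 147), (276, 120), (277, 114), (278, 122), (279, 124), (280, 124), (281, 124), (282, 126), (283, 125), (284, 126), (285, 125), (355, 133), (356, 133), (357, 133), (358, 134), (359, 136), (360, 141), (361, 141), (362, 134), (363, 141), (3
[... 1121 characters left out ...]
 (274, 114), (275, 112), (276, 122), (277, 122), (278, 121), (279, 122), (360, 131), (361, 130), (362, 133), (363, 131), (364, 130), (365, 133), (366, 132), (367, 129), (368, 140), (369, 159), (370, 160), (371, 153), (372, 155), (373, 157), (374, 159), (375, 158), (376, 156), (377, 159), (378, 168), (379, 170)]
60 [(268, 165), (269, 154), (270, 151), (271, 153), (272, 152), (273, 152), (274, 145), (275, 119), (276, 118), (277, 124), (278, 124), (279, 123), (360, 131), (361, 132), (362, 132), (363, 134), (364, 132), (365, 126), (366, 129), (367, 155), (368, 161), (369, 164), (370, 172), (371, 173), (372, 169), (373, 166), (374, 166), (375, 169), (376, 169), (377, 169), (378, 169), (379, 169)]
```

View pics/w1a.png

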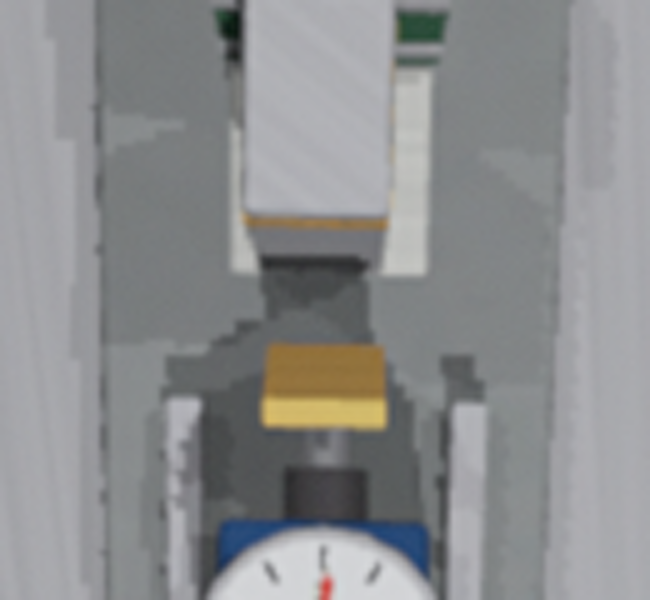

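View pics/w1b.png

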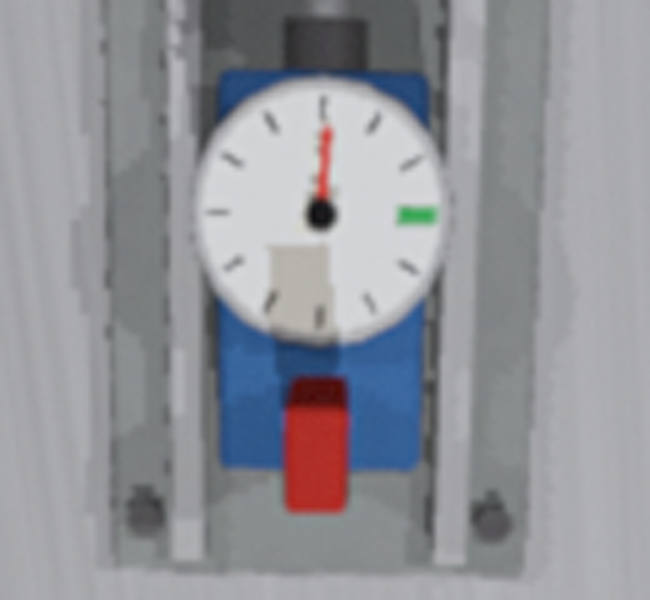

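```bash
python3 - <<'E'
from h import *
d=np.load('w1.npz');C=cam('wrist',dict(position=d['p'],tool_rot=d['r']))
def P(cx,cy,z,oy=90):
    return plane(C,(255+cx/5-.4,oy+cy/5-.4),z).round(4)
Rm=R.from_rotvec(d['r']).as_matrix();print('tool x ang',np.degrees(np.arctan2(Rm[1,0],Rm[0,0])))
print('fin fl,fr,bl,br',P(287,405,.086),P(348,405,.086),P(285,512,.086),P(347,512,.086))
print('dial',P(320,214,.058))
print('rear corners',P(105,568,.012),P(522,575,.012))
ys=[20,60,100,130,160,190]
l=np.array([plane(C,(x,y),.012) for x,y in zip([273.4,274.5,275,275.6,276.4,276.3],ys)]);r=np.array([plane(C,(x,y),.012) for x,y in zip([368,366.6,364.7,363.5,361.5,360.5],ys)])
for q in(l,r):
    k=np.polyfit(q[:,1],q[:,0],1);print('edge dx/dy',k, np.arctan(k[0]))
for n,(cx,cy) in dict(ml=(245,217),mr=(387,217),mt=(248,0),mtr=(393,0)).items(): print('master',n,P(cx,cy,.072,0))
print('anvil base white pad',P(230,273,.012,0),P(428,275,.012,0))
print('shoe top front edge',P(268,345,.06,0),P(385,345,.06,0),'rear',P(262,400,.06,0),P(386,400,.06,0))
E
```

```text
tool x ang 84.90168590085807
fin fl,fr,bl,br [ 0.5283 -0.1062  0.086 ] [ 0.5412 -0.1074  0.086 ] [ 0.5256 -0.1295  0.086 ] [ 0.539  -0.1307  0.086 ]
dial [ 0.5385 -0.0681  0.058 ]
rear corners [ 0.4718 -0.157   0.012 ] [ 0.5827 -0.1688  0.012 ]
edge dx/dy [0.10824042 0.49046607] 0.10782065244215583
edge dx/dy [0.10589097 0.60163864] 0.10549782844651741
master ml [0.5318 0.0219 0.072 ]
master mr [0.5604 0.0194 0.072 ]
master mt [0.5365 0.0608 0.072 ]
master mtr [0.5648 0.0582 0.072 ]
anvil base white pad [0.5247 0.0232 0.012 ] [0.5718 0.0186 0.012 ]
shoe top front edge [ 0.5337 -0.0008  0.06  ] [ 0.5585 -0.003   0.06  ] rear [ 0.5313 -0.0117  0.06  ] [ 0.5578 -0.014   0.06  ]
```

Emit:
{"fn": "play_rows", "kwargs": {"motion": [[0,0.1,-0.7,4.0,0.018],[0,0,0,5.0,0],[0,0,0,5.0,0],[0,0,0,4.0,0],[0.3,0,0,2.0,0],[0.5,0,0,1.0,0],[0.6,0,0,0,0],[0.6,0,0,0,0]], "force": 15}}

```text
time: 3.58
position: [0.5349, -0.1183, 0.058]
tool_rot: [2.334, 2.1, 0.002]
ft_force: [0.2, 0.2, -0.2]
grip_width: 0.633
```

```bash
cat > snap.py <<'E'
import sys
from h import *
n,name=sys.argv[1:3]
s=ctrl.get_state();print(round(s['time'],2),s['position'].round(4),s['tool_rot'].round(3),s['ft_force'].round(1),round(s['grip_width'],3))
im=optics.get_image(n);cv2.imwrite(f'pics/{name}.png',im[:,:,::-1]);np.savez(f'{name}.npz',p=s['position'],r=s['tool_rot'])
if len(sys.argv)>3:
    a=list(map(int,sys.argv[3:8]));crop(im,*a,f'pics/{name}c.png')
E
python3 snap.py wrist w2
```

```text
3.58 [ 0.5349 -0.1183  0.058 ] [2.334e+00 2.100e+00 2.000e-03] [ 0.2  0.2 -0.2] 0.633
```

View pics/w2.png

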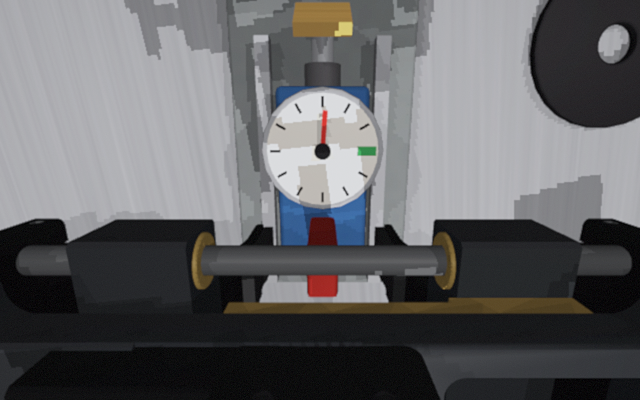

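Emit:
{"fn": "play_rows", "kwargs": {"motion": [[0.8,0,0,0,0],[0.9,0,0,0,0],[1,0,0,0,0],[1,0,0,0,0],[1,0,0,0,0],[1,0,0,0,0]], "force": 40}}

```text
time: 4.38
position: [0.5343, -0.1181, 0.0566]
tool_rot: [2.334, 2.101, 0.001]
ft_force: [2.4, 0.1, -2.4]
grip_width: 0.153
```

Emit:
{"fn": "play_rows", "kwargs": {"motion": [[1,0.5,0,0,0],[1,0.5,0,0,0],[1,0.5,0,0,0],[1,0.5,0,0,0],[1,0.5,0,0,0],[1,0.3,0,0,0],[1,0.2,0,0,0],[1,0,0,0,0],[1,0,0,0,0]]}}

```text
time: 5.5
position: [0.5367, -0.0959, 0.0567]
tool_rot: [2.335, 2.092, -0.009]
ft_force: [2.6, -14.1, -1.9]
grip_width: 0.161
```

```bash
python3 snap.py wrist w3 250 70 400 220 4
```

```text
5.5 [ 0.5367 -0.0959  0.0567] [ 2.335  2.092 -0.009] [  2.6 -14.1  -1.9] 0.161
```

View pics/w3c.png

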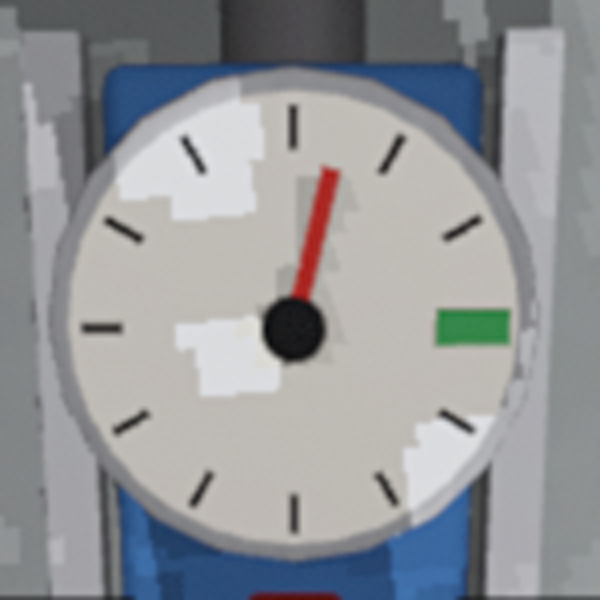

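Emit:
{"fn": "play_rows", "kwargs": {"motion": [[1,0.2,0,0,0],[1,0.2,0,0,0],[1,0,0,0,0],[1,0,0,0,0]]}}

```text
time: 6.05
position: [0.5371, -0.0924, 0.0567]
tool_rot: [2.335, 2.092, -0.01]
ft_force: [2.5, -14.6, -2.9]
grip_width: 0.157
```

```bash
python3 snap.py wrist w4 250 70 400 220 4
```

```text
6.05 [ 0.5371 -0.0924  0.0567] [ 2.335  2.092 -0.01 ] [  2.5 -14.6  -2.9] 0.157
```

View pics/w4c.png

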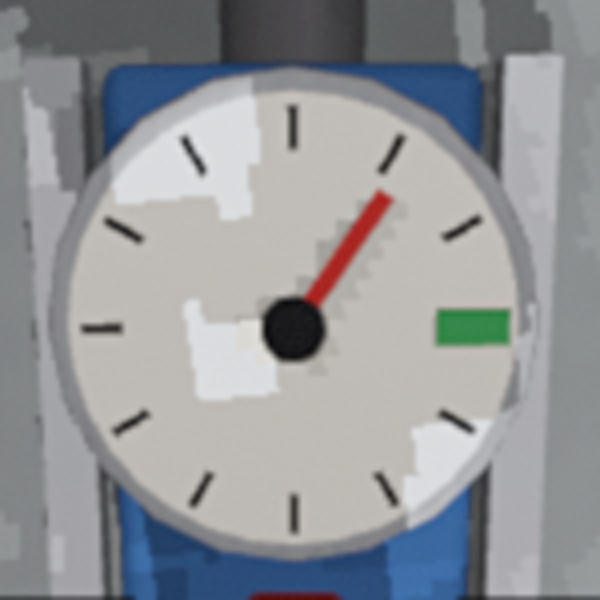

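Emit:
{"fn": "play_rows", "kwargs": {"motion": [[1,0.2,0,0,0],[1,0.0,0,0,0],[1,0,0,0,0]]}}

```text
time: 6.48
position: [0.5372, -0.0912, 0.0567]
tool_rot: [2.335, 2.091, -0.011]
ft_force: [1.9, -15.5, -1.7]
grip_width: 0.155
```

```bash
cat > needle.py <<'E'
from h import *
import sys
name=sys.argv[1]
s=ctrl.get_state();im=optics.get_image('wrist');cv2.imwrite(f'pics/{name}.png',im[:,:,::-1])
roi=im[70:220,240:400];H=hsv(roi)
dark=(H[...,2]<45).astype(np.uint8)
g=((H[...,0]>45)&(H[...,0]<85)&(H[...,1]>100))
red=((H[...,0]<8)|(H[...,0]>172))&(H[...,1]>150)
yy,xx=np.mgrid[:150,:160]
n,l,st,c=cv2.connectedComponentsWithStats(dark*255)
gc=np.array([xx[g].mean(),yy[g].mean()])
ok=[i for i in range(1,n) if 80<st[i][4]<400 and abs(st[i][2]-st[i][3])<5]
ok=min(ok,key=lambda i:abs(np.linalg.norm(c[i]-gc)-44));hub=c[ok]
m=red&(np.hypot(xx-hub[0],yy-hub[1])<50)
t=np.array([xx[m].mean(),yy[m].mean()])
a=lambda p:np.arctan2(p[0]-hub[0],-(p[1]-hub[1]))
print(round(s['time'],2),s['position'].round(4),s['ft_force'].round(1),'hub',hub.round(1),'green',round(a(gc),3),'needle',round(a(t)-a(gc)+1.5,3))
E
python3 needle.py w5
```

```text
6.47 [ 0.5372 -0.0912  0.0567] [  1.9 -15.5  -1.7] hub [82.8 82. ] green 1.56 needle 0.892
```

Emit:
{"fn": "play_rows", "kwargs": {"motion": [[1,0.2,0,0,0],[1,0.0,0,0,0],[1,0,0,0,0],[1,0,0,0,0]]}}

```text
time: 7.02
position: [0.5373, -0.09, 0.0567]
tool_rot: [2.335, 2.09, -0.012]
ft_force: [2.6, -16.4, -1.6]
grip_width: 0.155
```

```bash
python3 needle.py w6
```

```text
7.03 [ 0.5373 -0.09    0.0567] [  2.6 -16.4  -1.6] hub [82.8 82. ] green 1.559 needle 1.262
```

Emit:
{"fn": "play_rows", "kwargs": {"motion": [[1,0.13,0,0,0],[1,0.0,0,0,0],[1,0,0,0,0],[1,0,0,0,0]]}}

```text
time: 7.58
position: [0.5374, -0.0893, 0.0567]
tool_rot: [2.335, 2.089, -0.013]
ft_force: [1.2, -18.6, -1.2]
grip_width: 0.156
```

```bash
python3 needle.py w7
```

```text
7.58 [ 0.5374 -0.0893  0.0567] [  1.2 -18.6  -1.2] hub [82.7 82.1] green 1.563 needle 1.464
```

Emit:
{"fn": "play_rows", "kwargs": {"motion": [[1,0.04,0,0,0],[1,0,0,0,0],[1,0,0,0,0]]}}

```text
time: 8.0
position: [0.5374, -0.0892, 0.0567]
tool_rot: [2.335, 2.089, -0.013]
ft_force: [0.8, -19.0, -2.7]
grip_width: 0.154
```

```bash
python3 needle.py w8
```

```text
8.0 [ 0.5374 -0.0892  0.0567] [  0.8 -19.   -2.7] hub [82.8 82. ] green 1.559 needle 1.491
```

Emit:
{"fn": "play_rows", "kwargs": {"motion": [[1,-0.2,0,0,0],[1,-0.2,0,0,0],[1,0,0,0,0],[1,0,0,0,0]]}}

```text
time: 8.55
position: [0.5374, -0.0892, 0.0567]
tool_rot: [2.334, 2.093, -0.008]
ft_force: [4.2, -11.3, -2.3]
grip_width: 0.159
```

```bash
python3 needle.py w9
```

```text
8.55 [ 0.5374 -0.0892  0.0567] [  4.2 -11.3  -2.3] hub [83. 82.] green 1.561 needle 1.49
```

Emit:
{"fn": "play_rows", "kwargs": {"motion": [[1,-0.3,0,0,0],[1,-0.2,0,0,0],[1,0,0,0,0],[1,0,0,0,0]]}}

```text
time: 9.1
position: [0.5374, -0.0893, 0.0567]
tool_rot: [2.334, 2.099, -0.001]
ft_force: [4.0, -5.1, -3.0]
grip_width: 0.156
```

```bash
python3 needle.py w10
```

```text
9.1 [ 0.5374 -0.0893  0.0567] [ 4.  -5.1 -3. ] hub [83.4 81.8] green 1.565 needle 1.492
```

Emit:
{"fn": "play_rows", "kwargs": {"motion": [[1,-0.2,0,0,0],[1,0,0,0,0],[0.8,0,0,0,0],[0.6,0,0,0,0],[0.4,0,0,0,0],[0.4,0,0,0,0]]}}

```text
time: 9.9
position: [0.5363, -0.0892, 0.0564]
tool_rot: [-2.334, -2.102, 0.001]
ft_force: [0.7, 0.2, 0.2]
grip_width: 0.455
```

```bash
python3 needle.py w11
```

```text
9.9 [ 0.5363 -0.0892  0.0564] [0.7 0.2 0.2] hub [85.5 81.4] green 1.575 needle 1.486
```

Emit:
{"fn": "play_rows", "kwargs": {"motion": [[0.3,0,0,-3,0],[0.1,0,0,-5,0],[0,0,0,-5,0],[0,2,0,0,0],[0,2,0,0,0],[0,0,0,0,0]]}}

```text
time: 10.7
position: [0.5409, -0.0479, 0.1867]
tool_rot: [-2.331, -2.106, -0.0]
ft_force: [-1.0, -0.6, 0.4]
grip_width: 0.997
```

```bash
python3 snap.py wrist w12 250 0 400 150 4
```

```text
10.7 [ 0.5409 -0.0479  0.1867] [-2.331 -2.106 -0.   ] [-1.  -0.6  0.4] 0.997
```

View pics/w12.png

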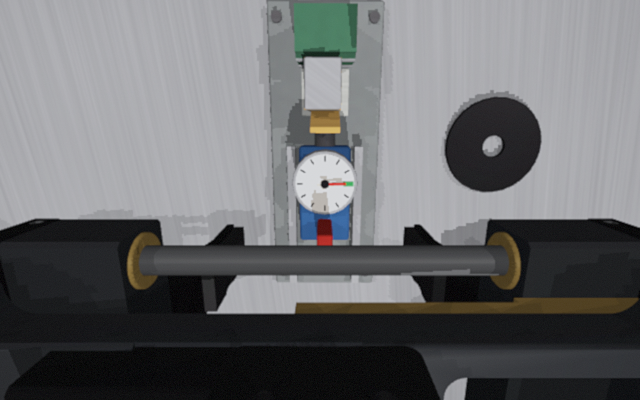

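View pics/w12c.png

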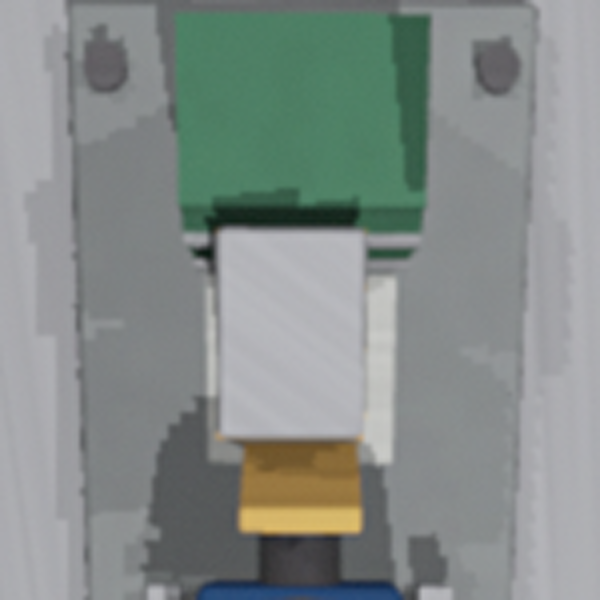

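```bash
python3 - <<'E'
from h import *
d=np.load('w12.npz');C=cam('wrist',dict(position=d['p'],tool_rot=d['r']))
Rm=R.from_rotvec(d['r']).as_matrix();ang=np.arctan2(Rm[1,0],Rm[0,0]);print(np.degrees(ang))
P=lambda cx,cy,z:plane(C,(250+cx/4-.4,cy/4-.4),z)
m=[P(217,228,.072),P(366,228,.072),P(220,438,.072),P(360,438,.072)]
c=np.mean(m,0);print(np.round(m,4),'c',c.round(4))
print('ang sides',np.degrees(np.arctan2(*(m[0]-m[2])[1::-1])),np.degrees(np.arctan2(*(m[1]-m[3])[1::-1])))
a=[P(180,208,.065),P(428,208,.065)];print('anvil',np.round(a,4),np.mean(a,0))
b=[P(72,5,.012),P(533,5,.012)];print('base',np.round(b,4),np.mean(b,0))
pin=[P(184,240,.055),P(420,240,.055)];print('pin',np.round(pin,4),np.mean(pin,0))
pl=[P(210,462,.012),P(393,464,.012)];print('plate',np.round(pl,4))
e=Rm.T@(c-d['p']);print('in tool',e)
S=cam('side');print('tray etc')
E
python3 snap.py side s2 230 290 340 390 5
```

```text
84.1760247840114
[[0.536  0.0665 0.072 ]
 [0.5652 0.0635 0.072 ]
 [0.532  0.0269 0.072 ]
 [0.5605 0.024  0.072 ]] c [0.5484 0.0452 0.072 ]
ang sides 84.19177321615952 83.17367807746422
anvil [[0.5288 0.0723 0.065 ]
 [0.5785 0.0672 0.065 ]] [0.55363908 0.06972723 0.065     ]
base [[0.5059 0.1286 0.012 ]
 [0.6122 0.1178 0.012 ]] [0.55903974 0.12317785 0.012     ]
pin [[0.5282 0.068  0.055 ]
 [0.5775 0.063  0.055 ]] [0.55286442 0.06551314 0.055     ]
plate [[0.5256 0.0236 0.012 ]
 [0.5714 0.0184 0.012 ]]
in tool [ 0.09334418 -0.00189921  0.11474697]
tray etc
10.75 [ 0.5407 -0.0495  0.1865] [ 2.333e+00  2.104e+00 -1.000e-03] [ 1.1  0.3 -0.7] 0.992
```

View pics/s2.png

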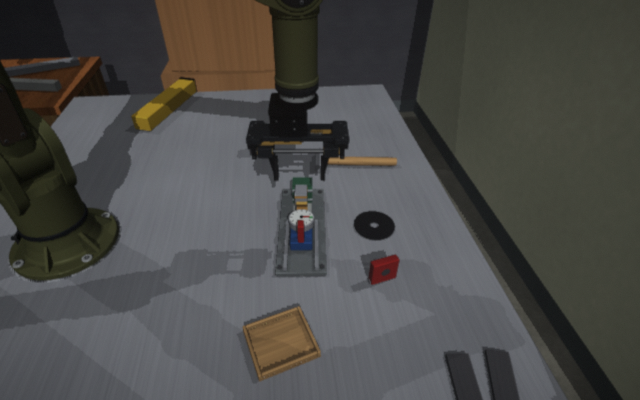

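View pics/s2c.png

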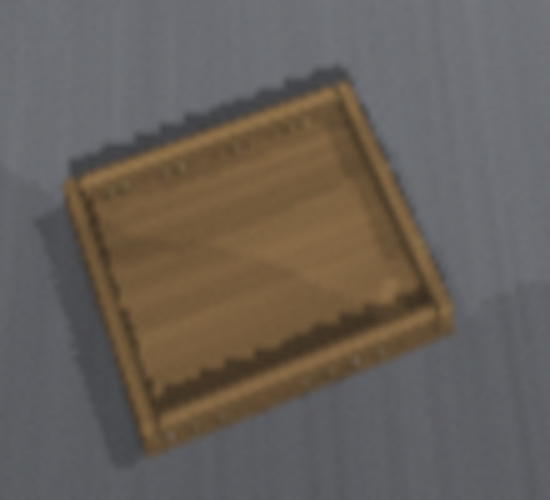

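Emit:
{"fn": "play_rows", "kwargs": {"motion": [[0,4.5,-0.2,0,0],[0,4.0,0,0,0],[0,1.0,0,0,0],[0,0,0,5,0],[0,0,0,0,0],[0,0,0,0,0]]}}

```text
time: 11.55
position: [0.5494, 0.0437, 0.1374]
tool_rot: [2.337, 2.099, 0.0]
ft_force: [-0.2, 0.3, 0.3]
grip_width: 1.002
```

```bash
python3 snap.py wrist w13 
python3 - <<'E'
from h import *
S=cam('side')
q=np.array([plane(S,u,.018) for u in [(243.6,326.6),(299.4,306.8),(319.8,352),(259.8,376.6)]]);print(q.round(4),q.mean(0))
e=(q[1]-q[0]+q[2]-q[3])/2;f=(q[1]-q[2]+q[0]-q[3])/2
print(np.linalg.norm(e),np.linalg.norm(f),np.degrees(np.arctan2(e[1],e[0])),np.degrees(np.arctan2(f[1],f[0])))
E
```

```text
11.55 [0.5494 0.0437 0.1374] [2.337 2.099 0.   ] [-0.2  0.3  0.3] 1.002
[[ 0.4133 -0.2851  0.018 ]
 [ 0.5199 -0.2541  0.018 ]
 [ 0.5477 -0.3524  0.018 ]
 [ 0.4424 -0.384   0.018 ]] [ 0.48081942 -0.31887811  0.018     ]
0.11044596016572675 0.1026209818799085 16.47111073786167 106.07679839927555
```

View pics/w13.png

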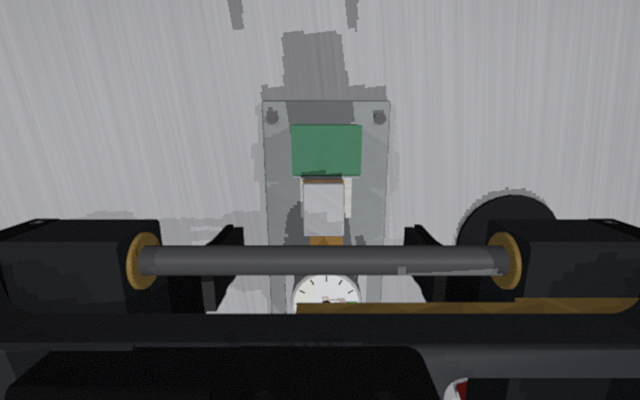

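Emit:
{"fn": "play_rows", "kwargs": {"motion": [[0,0.1,-0.1,4,0],[0,0,0,3.5,0],[0.2,0,0,1.4,0],[0.4,0,0,0.5,0],[0.5,0,0,0,0]]}}

```text
time: 12.22
position: [0.549, 0.0461, 0.0437]
tool_rot: [2.334, 2.101, 0.002]
ft_force: [0.2, 0.2, 0.6]
grip_width: 0.745
```

```bash
python3 snap.py wrist w14
```

```text
12.22 [0.549  0.0461 0.0437] [2.334e+00 2.101e+00 2.000e-03] [0.2 0.2 0.6] 0.745
```

View pics/w14.png

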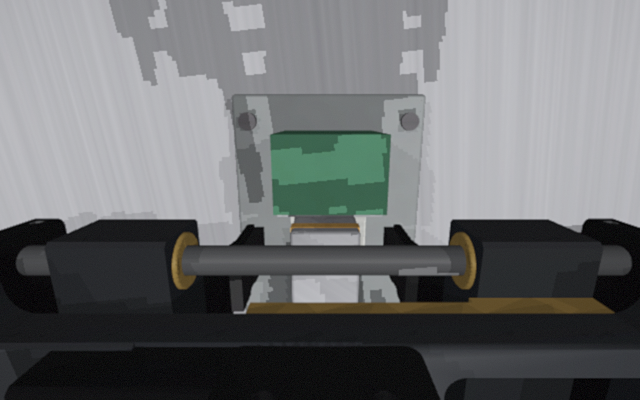

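Emit:
{"fn": "play_rows", "kwargs": {"motion": [[0.6,0,0,0,0],[0.7,0,0,0,0],[0.9,0,0,0,0],[0.9,0,0,0,0],[0.9,0,0,0,0],[0.9,0,0,-1.0,0],[0.9,0,0,-1.5,0],[0.9,0,0,-2.5,0],[0.9,0,0,-3,0],[0.9,0,0,-3,0],[0.9,0,0,0,0]], "force": 30}}

```text
time: 13.65
position: [0.5495, 0.0464, 0.1556]
tool_rot: [2.332, 2.099, 0.005]
ft_force: [0.2, -0.2, -3.0]
grip_width: 0.341
```

```bash
python3 snap.py wrist w15;python3 snap.py scene s15 200 120 400 260 4
```

```text
13.65 [0.5495 0.0464 0.1556] [2.332 2.099 0.005] [ 0.2 -0.2 -3. ] 0.341
13.7 [0.5482 0.0461 0.1536] [2.334e+00 2.101e+00 1.000e-03] [ 0.2 -1.2 -3.4] 0.343
```

View pics/w15.png

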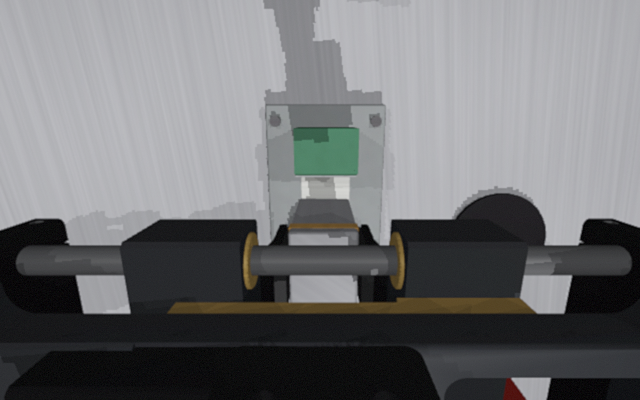

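View pics/s15c.png

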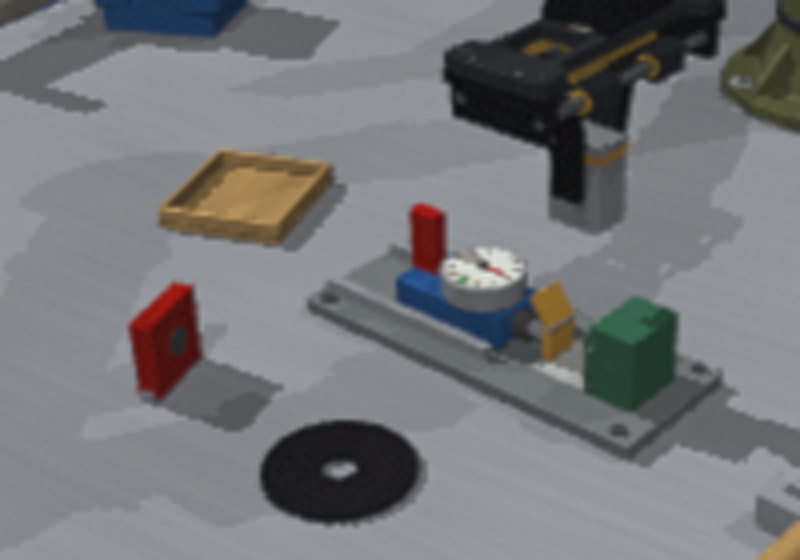

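Emit:
{"fn": "play_rows", "kwargs": {"motion": [[0.9,-2.5,0,-0.5,0],[0.9,-4.5,-0.4,0,0],[0.9,-4.5,-0.4,0,0],[0.9,-4.5,-0.4,0,0],[0.9,-4.5,-0.4,0,0],[0.9,-4.5,-0.4,0,0],[0.9,-4.5,-0.4,0,0],[0.9,-4.5,-0.4,0,0],[0.9,-3.0,0,1.5,-0.13],[0.9,0,0,3,-0.13],[0.9,0,0,3,-0.13],[0.9,0,0,1,0],[0.9,0,0,0,0]]}}

```text
time: 15.38
position: [0.4805, -0.3183, 0.0714]
tool_rot: [-1.884, -2.51, -0.0]
ft_force: [1.2, 0.9, -2.4]
grip_width: 0.345
```

```bash
python3 snap.py side s16 220 240 370 390 4; python3 snap.py scene s16b 200 120 350 240 4
```

```text
15.38 [ 0.4805 -0.3183  0.0714] [-1.884 -2.51  -0.   ] [ 1.2  0.9 -2.4] 0.345
15.43 [ 0.4815 -0.3188  0.0726] [-1.885 -2.513 -0.   ] [-0.   0.6 -2.8] 0.342
```

View pics/s16c.png

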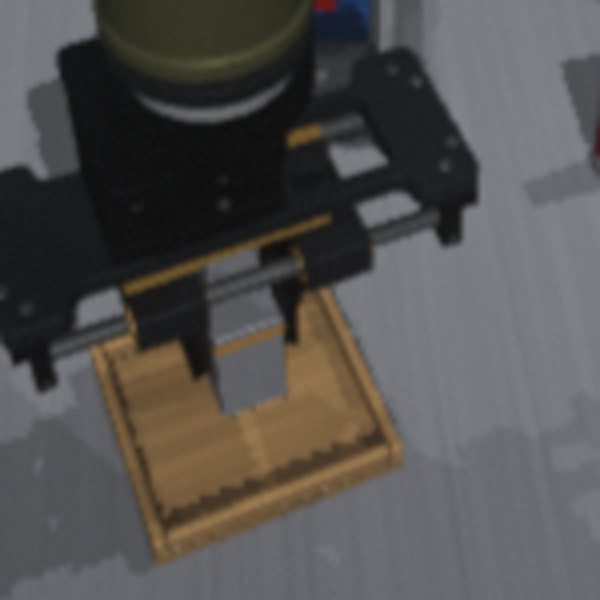

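View pics/s16bc.png

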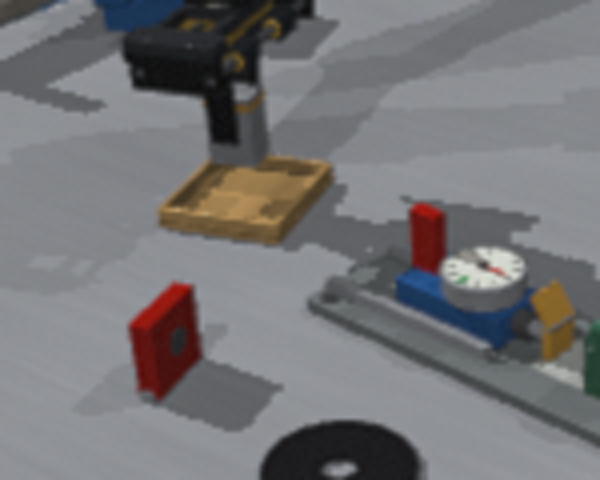

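Emit:
{"fn": "play_rows", "kwargs": {"motion": [[0.9,0,0,2.0,0],[0.9,0,0,1.0,0],[0.9,0,0,0.4,0],[0.9,0,0,0,0],[0.9,0,0,0,0]]}}

```text
time: 16.1
position: [0.4817, -0.3192, 0.039]
tool_rot: [1.883, 2.514, -0.0]
ft_force: [0.8, -0.3, -3.2]
grip_width: 0.346
```

Emit:
{"fn": "play_rows", "kwargs": {"motion": [[0.9,0,0,0.2,0],[0.9,0,0,0.1,0],[0.9,0,0,0,0]]}}

```text
time: 16.48
position: [0.4819, -0.3193, 0.037]
tool_rot: [1.883, 2.513, -0.001]
ft_force: [-2.3, 1.3, 4.7]
grip_width: 0.34
```

Emit:
{"fn": "play_rows", "kwargs": {"motion": [[0.7,0,0,0,0],[0.5,0,0,0,0],[0.4,0,0,-0.5,0],[0.3,0,0,-3,0],[0.2,0,0,-5,0],[0,3.0,0.5,-5,0],[0,5.7,1.1,-4,0],[0,6.0,1.1,0,0],[0,6.0,1.2,0,0],[0,6.0,1.2,0,0],[0,6.0,1.2,0,0],[0,6.0,1.2,0,0],[0,6.0,1.2,0,0],[0,6.0,1.2,0,0],[0,6.0,1.2,0,0],[0,5.0,1.0,0,0.18],[0,0,0,0,0.18],[0,0,0,0,0]]}}

```text
time: 18.73
position: [0.4257, 0.2899, 0.2064]
tool_rot: [-2.257, -2.186, 0.0]
ft_force: [0.3, -0.7, 1.2]
grip_width: 1.001
```

```bash
python3 snap.py wrist w17; python3 snap.py side s17 220 170 360 390 3
```

```text
18.73 [0.4257 0.2899 0.2064] [-2.257 -2.186  0.   ] [ 0.3 -0.7  1.2] 1.001
18.77 [0.426  0.2892 0.2064] [ 2.256  2.186 -0.   ] [ 1.   1.  -0.1] 1.0
```

View pics/w17.png

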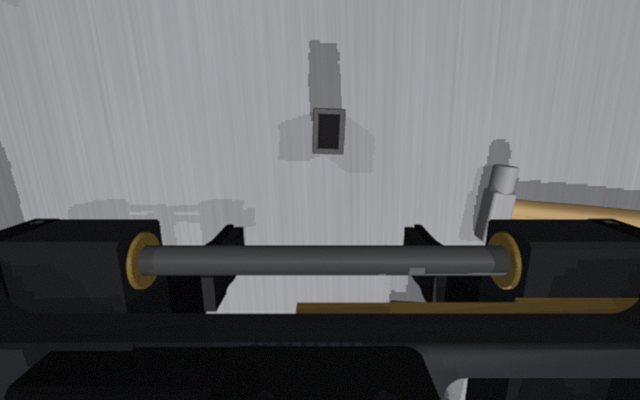

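View pics/s17c.png

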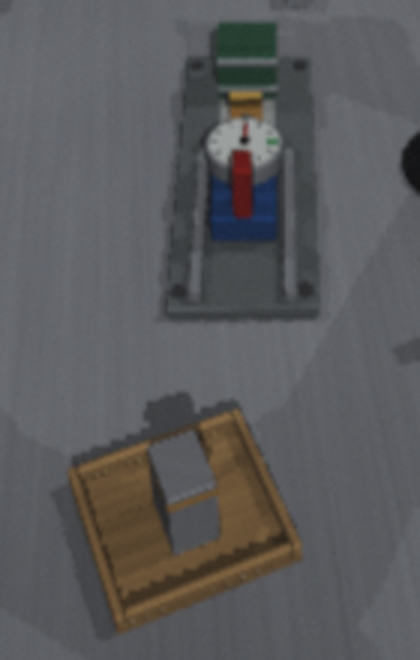

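```bash
python3 - <<'E'
from h import *
im=cv2.imread('pics/w17.png')[:,:,::-1];crop(im,295,90,365,170,7,'pics/w17c.png')
E
```

```text
(no output)
```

View pics/w17c.png

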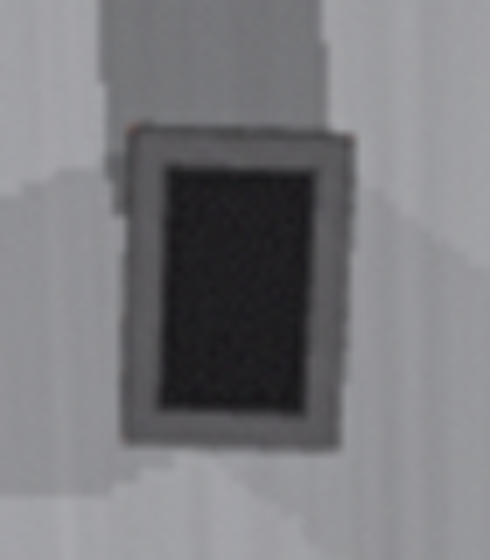

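```bash
python3 - <<'E'
from h import *
d=np.load('w17.npz');C=cam('wrist',dict(position=d['p'],tool_rot=d['r']));Rm=R.from_rotvec(d['r']).as_matrix()
q=np.array([plane(C,(295+x/7-.43,90+y/7-.43),.06) for x,y in [(133,126),(353,136),(338,449),(122,442)]])
e=(q[1]-q[0]+q[2]-q[3])/2;f=(q[0]-q[3]+q[1]-q[2])/2
print(q.mean(0),np.linalg.norm(e),np.linalg.norm(f),np.degrees(np.arctan2(e[1],e[0])),np.degrees(np.arctan2(f[1],f[0])),'tool',np.degrees(np.arctan2(Rm[1,0],Rm[0,0])))
print(Rm.T@(q.mean(0)-np.array([.426,.2892,.2064])))
E
```

```text
[0.43096721 0.3444729  0.06      ] 0.02898676480984184 0.040914016070366724 -4.008539632205187 85.95778789181017 tool 88.17424849190135
[0.05540813 0.00321408 0.14639787]
```

Emit:
{"fn": "play_rows", "kwargs": {"motion": [[0,3.5,0.3,0,0.038],[0,2.0,0.1,3,0],[0,0,0,5,0],[0,0,0,2,0],[0,0,0,0,0],[0,0,0,0,0]]}}

```text
time: 19.58
position: [0.4338, 0.3445, 0.1081]
tool_rot: [2.301, 2.138, 0.004]
ft_force: [0.3, 0.7, 0.3]
grip_width: 1.002
```

```bash
python3 snap.py wrist w18; python3 snap.py side s18 220 80 320 180 5
```

```text
19.57 [0.4338 0.3445 0.1081] [2.301 2.138 0.004] [0.3 0.7 0.3] 1.002
19.62 [0.4338 0.3446 0.1082] [2.301 2.138 0.005] [-0.1 -0.3  0.7] 0.997
```

View pics/w18.png

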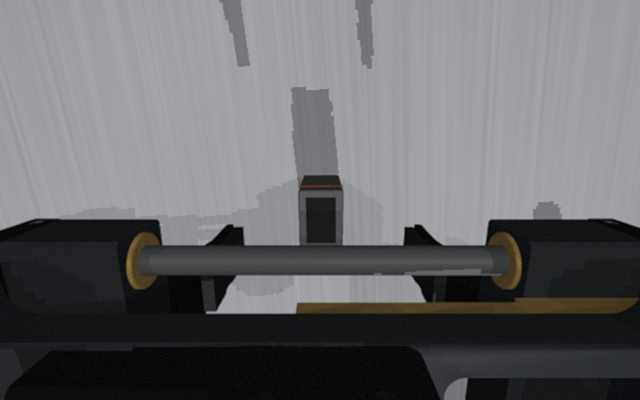

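View pics/s18c.png

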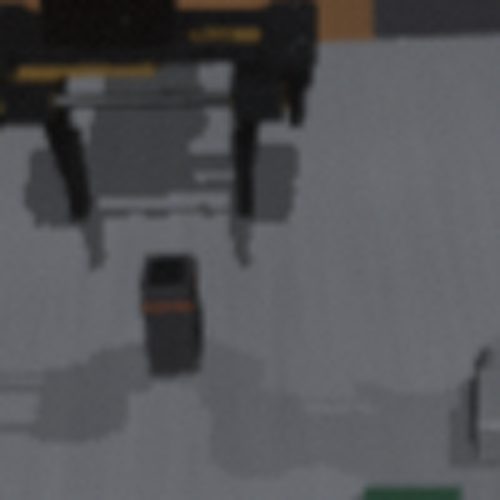

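Emit:
{"fn": "play_rows", "kwargs": {"motion": [[0,0,-0.2,4,0],[0.2,0,0,2.5,0],[0.4,0,0,1.2,0],[0.5,0,0,0,0],[0.5,0,0,0,0]], "force": 30}}

```text
time: 20.3
position: [0.4314, 0.3449, 0.0306]
tool_rot: [2.301, 2.139, 0.003]
ft_force: [-0.7, 0.7, -0.2]
grip_width: 0.631
```

```bash
python3 snap.py wrist w19; python3 snap.py scene s19 420 160 520 260 5
```

```text
20.3 [0.4314 0.3449 0.0306] [2.301 2.139 0.003] [-0.7  0.7 -0.2] 0.631
20.35 [0.4314 0.3449 0.0306] [2.301 2.138 0.003] [-0.7  1.2 -0.3] 0.586
```

View pics/w19.png

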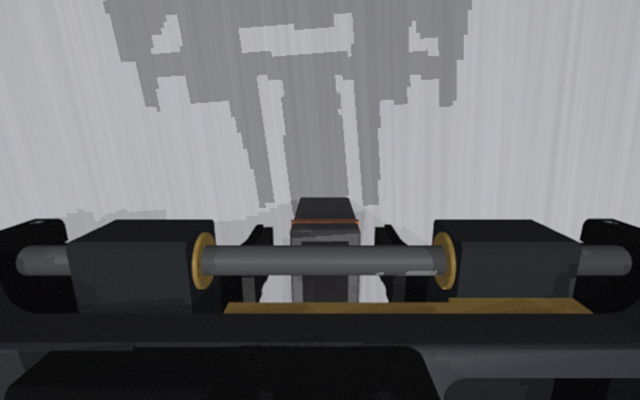

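View pics/s19c.png

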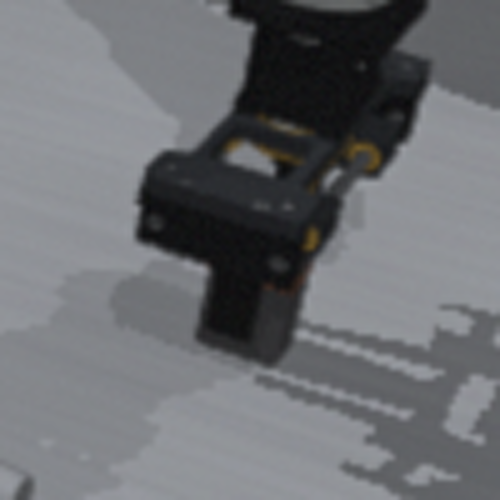

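Emit:
{"fn": "play_rows", "kwargs": {"motion": [[0.7,0,0,0,0],[0.9,0,0,0,0],[0.9,0,0,0,0],[0.9,0,0,0,0],[0.9,0,0,-1.5,0],[0.9,0,0,-4,0],[0.9,0,0,-4,0],[0.9,0,0,-4,0],[0.9,0,0,0,0],[0.9,0,0,0,0]], "force": 30}}

```text
time: 21.65
position: [0.4298, 0.3433, 0.1633]
tool_rot: [2.301, 2.139, -0.004]
ft_force: [0.5, 0.1, -4.9]
grip_width: 0.341
```

```bash
python3 snap.py wrist w20 270 180 380 310 6; python3 - <<'E'
from h import *
im=cv2.imread('pics/w15.png')[:,:,::-1];crop(im,270,180,380,310,6,'pics/w15c.png')
a=cv2.imread('pics/w15c.png');b=cv2.imread('pics/w20c.png');cv2.imwrite('pics/cmp.png',cv2.resize(np.hstack([a,b]),(800,473)))
E
```

```text
21.65 [0.4298 0.3433 0.1633] [ 2.301  2.139 -0.004] [ 0.5  0.1 -4.9] 0.341
```

View pics/cmp.png

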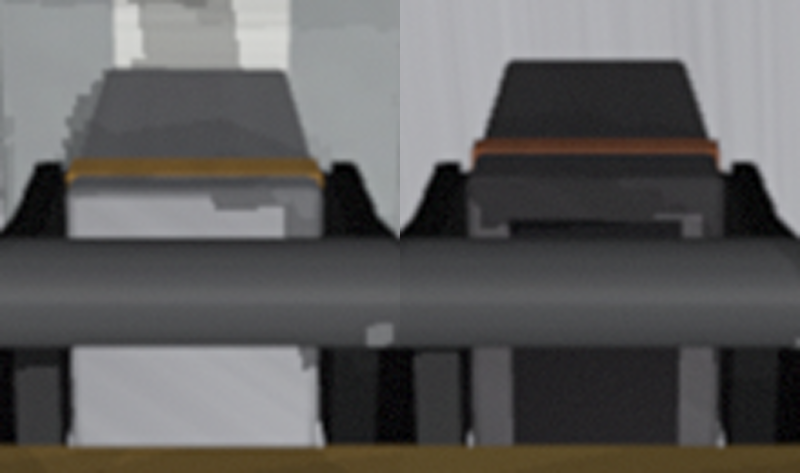

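```bash
python3 - <<'E'
from h import *
c=optics.calibration('wrist');C=(np.array(c['K']),np.array(c['hand_eye']))
f=.6*6*1.01  # 800/1320*6
f=6*800/1320
for n,y,z,yt,zt in(('m',70,.0317,192,-.0283),('s',60,.0306,178,-.0294)):
    v=180+y/f-.4;vt=180+yt/f-.4
    print(n,v,plane(C,(323,v),z)[0],'top',vt,plane(C,(323,vt),zt)[0])
    if 1:
        u0,u1=((67,322) if n=='m' else (468-400,722-400));
        print([plane(C,(270+u/f-.4,vt),zt)[1] for u in (u0,u1)])
    u=(107,287) if n=='m' else (510-400,684-400)
    print('bot',[plane(C,(270+q/f-.4,v),z)[1] for q in u])
E
```

```text
m 198.85 0.01853891135817358 top 232.4 0.019013028416567088
[np.float64(-0.01595963536957455), np.float64(0.013562428359684305)]
bot [np.float64(-0.01581434055911914), np.float64(0.01416054815313564)]
s 196.1 0.020517444294507504 top 228.54999999999998 0.021112180477026454
[np.float64(-0.015668796352464195), np.float64(0.013389426906717664)]
bot [np.float64(-0.015199460135908383), np.float64(0.013542234923905883)]
```

Emit:
{"fn": "play_rows", "kwargs": {"motion": [[0.9,-2.0,1.0,0,0],[0.9,-4.3,2.1,0,0],[0.9,-4.3,2.1,0,0],[0.9,-4.3,2.1,0,0],[0.9,-4.3,2.1,0,0],[0.9,-4.3,2.1,0,0],[0.9,-3.5,1.8,0,0],[0.9,-2.0,1.0,0,0.033],[0.9,0,0,2,0],[0.9,0,0,2,0],[0.9,0,0,0,0],[0.9,0,0,0,0]]}}

```text
time: 23.2
position: [0.5517, 0.0459, 0.1243]
tool_rot: [-2.333, -2.103, -0.0]
ft_force: [-0.5, 0.5, -3.6]
grip_width: 0.34
```

```bash
python3 snap.py wrist w21 230 80 410 240 4; python3 snap.py scene s21 280 140 400 240 6
```

```text
23.2 [0.5517 0.0459 0.1243] [-2.333 -2.103 -0.   ] [-0.5  0.5 -3.6] 0.34
23.25 [0.5522 0.0456 0.1248] [2.334e+00 2.102e+00 1.000e-03] [-0.4  0.  -3.6] 0.343
```

View pics/w21c.png

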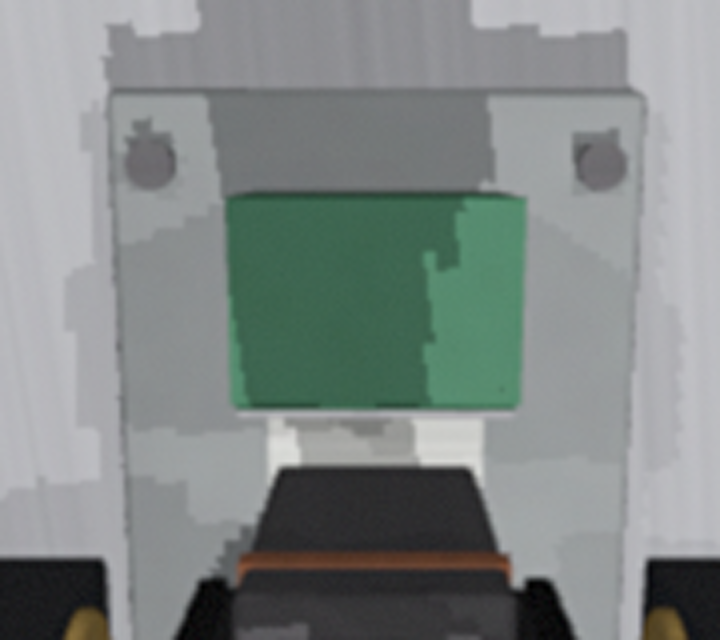

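View pics/s21c.png

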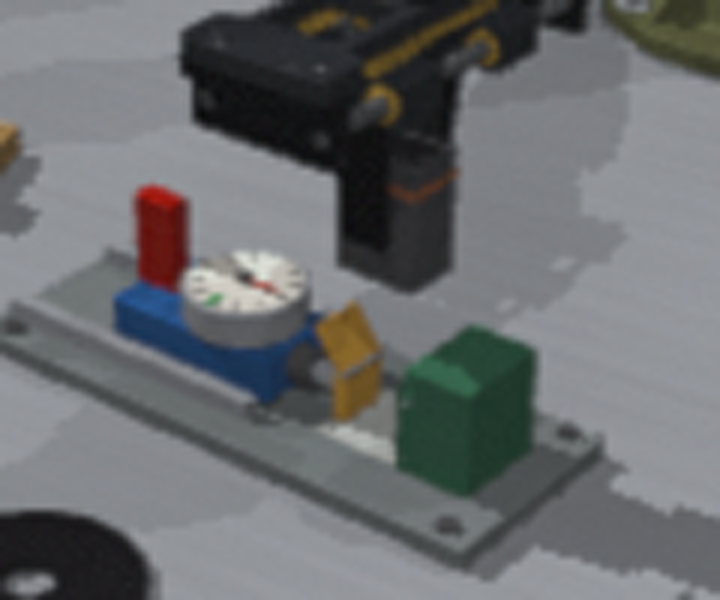

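```bash
python3 - <<'E'
from h import *
c=optics.calibration('wrist');C=(np.array(c['K']),np.array(c['hand_eye']))
P=lambda x,y,z:plane(C,(230+x/4-.4,80+y/4-.4),.1246-z)
print('pin',P(375,417,.050),P(375,412,.052)); print('anvil top edge',P(233,408,.065),P(521,408,.065)); print('pad',P(268,465,.012),P(484,465,.012))
print('plate rear',P(107,90,.012),P(645,90,.012))
print('spacer bot',[plane(C,(230+x/4-.4,80+467/4-.4),.0306) for x in(280,474)])
E
```

```text
pin [ 0.01914896 -0.0010634   0.0746    ] [ 0.02047963 -0.00106326  0.0726    ]
anvil top edge [ 0.02374098 -0.02545879  0.0596    ] [0.02372932 0.02402091 0.0596    ]
pad [ 0.00092236 -0.02426618  0.1126    ] [0.00091048 0.02257267 0.1126    ]
plate rear [ 0.07881138 -0.05516382  0.1126    ] [0.0787958  0.05348394 0.1126    ]
spacer bot [array([ 0.02033293, -0.01533541,  0.0306    ]), array([0.02032552, 0.01380315, 0.0306    ])]
```

Emit:
{"fn": "play_rows", "kwargs": {"motion": [[0.9,-0.22,0,1.5,0],[0.9,0,0,1.5,0],[0.9,0,0,0.5,0],[0.9,0,0,0,0],[0.9,0,0,0,0]]}}

```text
time: 23.92
position: [0.5521, 0.0425, 0.0896]
tool_rot: [2.336, 2.1, 0.001]
ft_force: [-0.3, 0.1, -4.2]
grip_width: 0.343
```

```bash
python3 snap.py wrist w22 230 80 410 240 4; python3 snap.py scene s22 280 140 400 240 6
```

```text
23.93 [0.5521 0.0425 0.0896] [2.336e+00 2.100e+00 1.000e-03] [-0.3  0.1 -4.2] 0.343
23.98 [0.5522 0.0424 0.0898] [2.336e+00 2.100e+00 1.000e-03] [ 0.4  0.1 -3.6] 0.345
```

View pics/w22c.png

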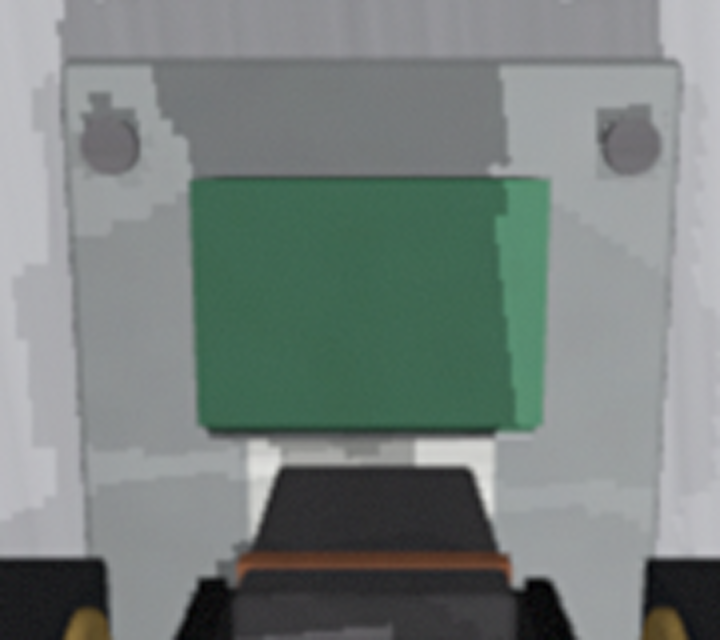

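View pics/s22c.png

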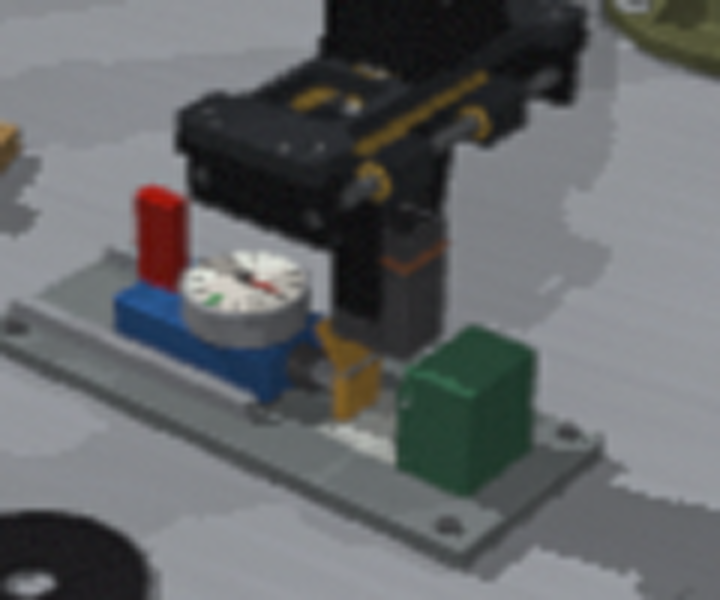

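Emit:
{"fn": "play_rows", "kwargs": {"motion": [[0.9,0.1,0,0.3,0],[0.9,0,0,0.5,0],[0.9,0,0,0.5,0],[0.9,0,0,0.4,0],[0.9,0,0,0,0],[0.9,0,0,0,0]]}}

```text
time: 24.78
position: [0.553, 0.0437, 0.073]
tool_rot: [2.335, 2.1, 0.003]
ft_force: [1.5, 0.7, 2.7]
grip_width: 0.341
```

```bash
python3 snap.py scene s23 280 140 400 240 6
```

```text
24.77 [0.553  0.0437 0.073 ] [2.335 2.1   0.003] [1.5 0.7 2.7] 0.341
```

View pics/s23c.png

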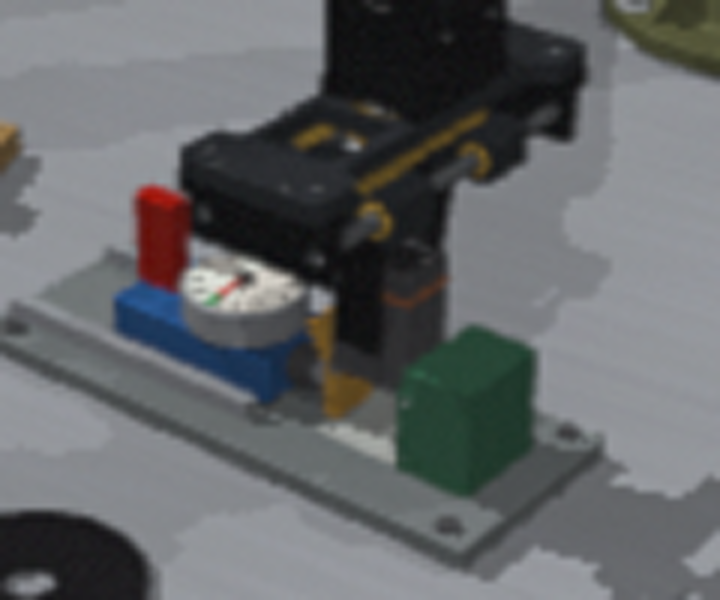

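Emit:
{"fn": "play_rows", "kwargs": {"motion": [[0.9,0,0,0.4,0],[0.9,0,0,0.4,0],[0.9,0,0,0,0],[0.9,0,0,0,0]]}}

```text
time: 25.32
position: [0.5527, 0.0437, 0.0645]
tool_rot: [2.336, 2.1, 0.003]
ft_force: [4.3, 2.0, 0.3]
grip_width: 0.339
```

```bash
python3 snap.py scene s24 280 140 400 240 6
```

```text
25.32 [0.5527 0.0437 0.0645] [2.336 2.1   0.003] [4.3 2.  0.3] 0.339
```

View pics/s24c.png

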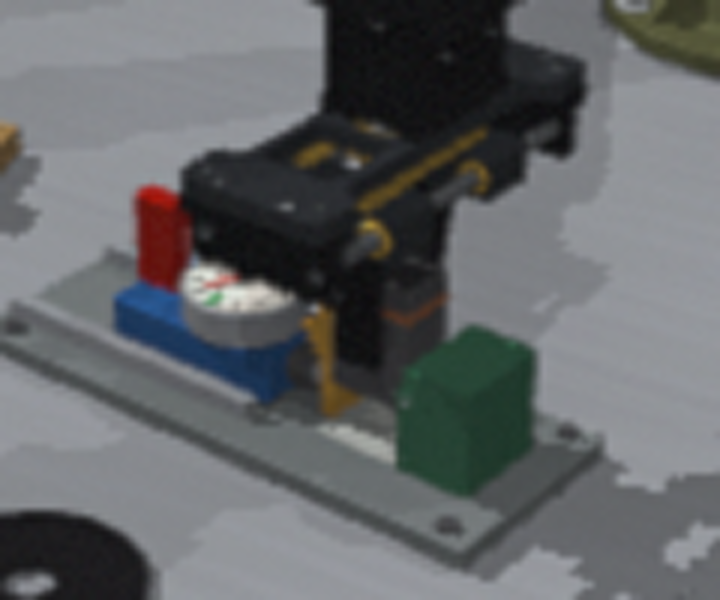

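```bash
cat > dial.py <<'E'
from h import *
import sys
im=cv2.imread(sys.argv[1])[:,:,::-1];C=cam(sys.argv[2]);x0,y0,x1,y1=map(int,sys.argv[3:7])
H=hsv(im);roi=np.zeros(im.shape[:2],bool);roi[y0:y1,x0:x1]=1
red=((H[...,0]<8)|(H[...,0]>172))&(H[...,1]>110)&roi
g=(H[...,0]>50)&(H[...,0]<85)&(H[...,1]>80)&roi
dark=(H[...,2]<70)&roi
for n,m in(('red',red),('g',g)):
    n_,l,st,c=cv2.connectedComponentsWithStats(m.astype(np.uint8)*255)
    for i in range(1,n_):
        if st[i][4]>2: print(n,st[i].tolist(),c[i].round(1),plane(C,c[i],.058).round(4))
# predicted
y=np.array([.1065,.9943]);x=np.array([.9943,-.1065])
E
python3 dial.py pics/s24.png scene 308 180 332 196; python3 dial.py pics/s23.png scene 308 180 332 196; python3 dial.py pics/s21.png scene 308 180 332 196
```

```text
red [308, 180, 4, 8, 22] [309.  182.7] [ 0.5445 -0.0756  0.058 ]
red [308, 180, 3, 8, 20] [308.8 183. ] [ 0.5458 -0.0753  0.058 ]
red [308, 180, 3, 8, 20] [308.8 183. ] [ 0.5458 -0.0753  0.058 ]
```

```bash
python3 - <<'E'
from h import *
C=cam('scene')
P=lambda x,y:plane(C,(280+x/6-.4,140+y/6-.4),.058)
h=P(244,277)
for n,p in dict(g=P(213,299),tip24=P(205,286),tip21=P(277,291),tip23=P(220,293)).items():
    d=p-h;print(n,np.linalg.norm(d)*1e3,1.4641-np.arctan2(d[1],d[0]))
E
```

```text
g 24.14894093952016 1.4915526069427694
tip24 19.5380942467002 2.027543131766962
tip21 19.98955295611766 0.012256424275657984
tip23 18.020220387258732 1.5220032471693552
```

Emit:
{"fn": "play_rows", "kwargs": {"motion": [[0.9,0,0,0.4,0],[0.9,0,0,0.4,0],[0.9,0,0,0.4,0],[0.9,0,0,0.4,0],[0.9,0,0,0,0],[0.9,0,0,0,0]]}}

```text
time: 26.12
position: [0.5511, 0.0439, 0.0472]
tool_rot: [-2.334, -2.1, 0.001]
ft_force: [1.3, 5.3, -3.0]
grip_width: 0.339
```

```bash
python3 snap.py scene s25 280 140 400 240 6
```

```text
26.12 [0.5511 0.0439 0.0472] [-2.334e+00 -2.100e+00  1.000e-03] [ 1.3  5.3 -3. ] 0.339
```

View pics/s25c.png

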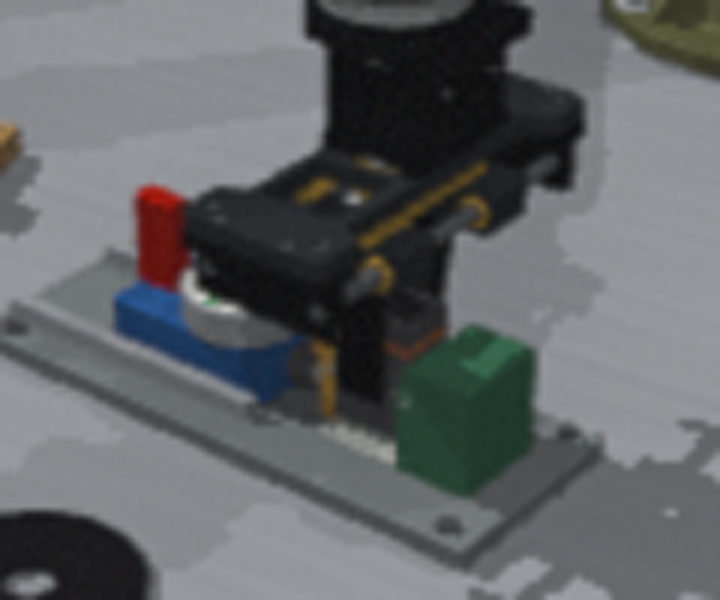

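Emit:
{"fn": "play_rows", "kwargs": {"motion": [[0.9,0,0,0.2,0],[0.9,0,0,0.15,0],[0.9,0,0,0,0],[0.9,0,0,0,0]]}}

```text
time: 26.68
position: [0.5514, 0.0438, 0.0443]
tool_rot: [-2.335, -2.1, 0.001]
ft_force: [0.5, 5.6, -0.8]
grip_width: 0.345
```

Emit:
{"fn": "play_rows", "kwargs": {"motion": [[0.9,0,0,0.15,0],[0.9,0,0,0.1,0],[0.9,0,0,0,0],[0.9,0,0,0,0]]}}

```text
time: 27.18
position: [0.5515, 0.0438, 0.042]
tool_rot: [-2.335, -2.1, 0.0]
ft_force: [0.1, 4.8, -0.7]
grip_width: 0.341
```

Emit:
{"fn": "play_rows", "kwargs": {"motion": [[0.9,0,0,0.1,0],[0.9,0,0,0.1,0],[0.9,0,0,0,0],[0.9,0,0,0,0]]}}

```text
time: 27.68
position: [0.5516, 0.0438, 0.0416]
tool_rot: [-2.336, -2.101, 0.002]
ft_force: [-3.7, 3.9, 12.4]
grip_width: 0.339
```

Emit:
{"fn": "play_rows", "kwargs": {"motion": [[0.9,0.1,0,-0.15,0],[0.9,0.1,0,0,0],[0.8,0,0,0,0],[0.6,0,0,0,0],[0.4,0,0,0,0],[0.4,0,0,0,0]]}}

```text
time: 28.42
position: [0.552, 0.045, 0.0416]
tool_rot: [-2.336, -2.1, 0.001]
ft_force: [-0.2, -0.7, -0.9]
grip_width: 0.54
```

```bash
python3 snap.py wrist w26;  python3 snap.py side s26 250 170 350 290 5
```

```text
28.43 [0.552  0.045  0.0416] [-2.336e+00 -2.100e+00  1.000e-03] [-0.2 -0.7 -0.9] 0.54
28.48 [0.552  0.0451 0.0416] [-2.336e+00 -2.100e+00  1.000e-03] [ 0.  -0.5 -0. ] 0.559
```

View pics/w26.png

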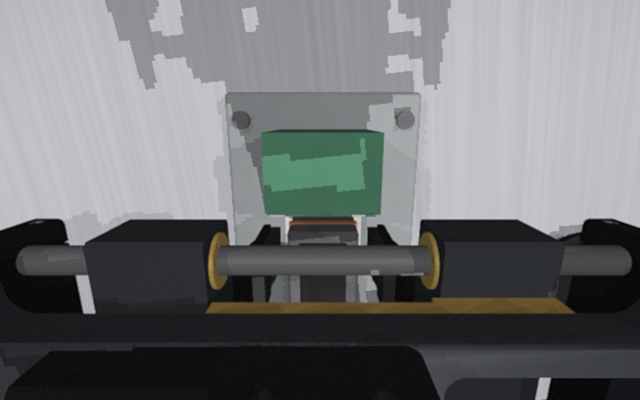

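View pics/s26c.png

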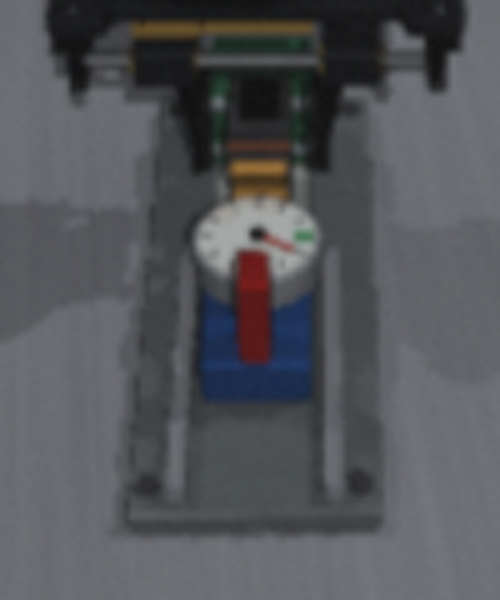

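Released; the needle is just past the green mark, as expected for 42 mm. I'll raise the tool and look from behind for the final check.

Emit:
{"fn": "play_rows", "kwargs": {"motion": [[0.4,0,0,-1,0],[0.2,0,0,-4,0],[0,0,0,-5,0],[0,-3,0,-4,0],[0,-4,0,0,0],[0,-2,0,0,0],[0,0,0,0,0],[0,0,0,0,0],[0,0,0,0,0]]}}

```text
time: 29.65
position: [0.5426, -0.0424, 0.182]
tool_rot: [-2.333, -2.103, -0.0]
ft_force: [-1.1, -0.2, 0.2]
grip_width: 0.998
```

```bash
python3 snap.py wrist w27 250 0 400 240 3; python3 snap.py scene s27 240 140 400 260 5
```

```text
29.65 [ 0.5426 -0.0424  0.182 ] [-2.333 -2.103 -0.   ] [-1.1 -0.2  0.2] 0.998
29.7 [ 0.5426 -0.0426  0.1819] [-2.333 -2.103 -0.   ] [-0.2  0.4  1. ] 0.998
```

View pics/w27c.png

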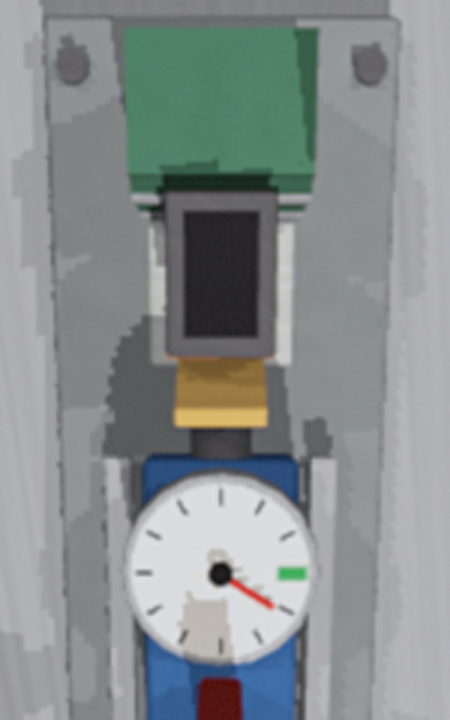

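View pics/s27c.png

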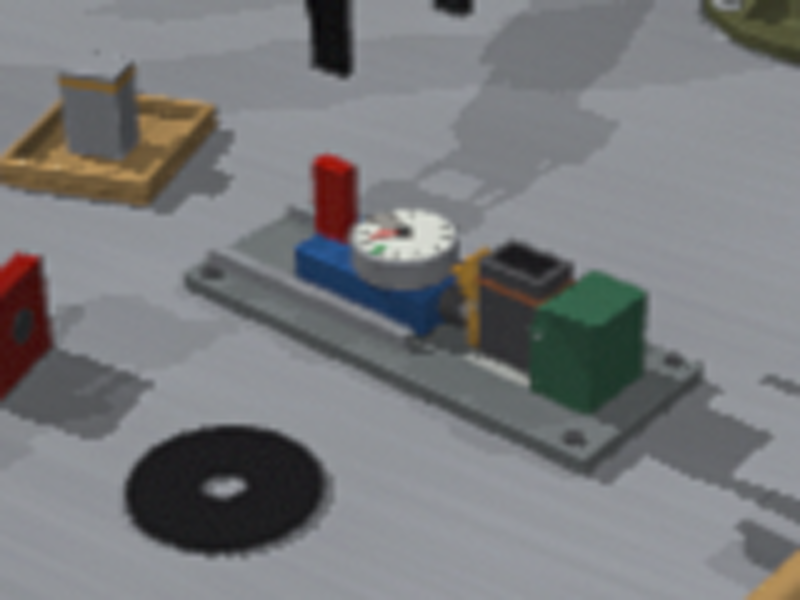

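```bash
python3 - <<'E'
from h import *
im=cv2.imread('pics/w27.png')[:,:,::-1];d=np.load('w27.npz');C=cam('wrist',dict(position=d['p'],tool_rot=d['r']))
r=im[150:225,285:360];H=hsv(r);yy,xx=np.mgrid[150:225,285:360]
hub0=np.array([250+220/3,573/3])
dd=np.hypot(xx-hub0[0],yy-hub0[1])
h=(H[...,2]<60)&(dd<6);g=(H[...,0]>45)&(H[...,0]<85)&(H[...,1]>90)&(dd<32);rd=((H[...,0]<8)|(H[...,0]>172))&(H[...,1]>120)&(dd<25)
c=[plane(C,(xx[m].mean(),yy[m].mean()),.058) for m in(h,g,rd)]
a=lambda p:np.arctan2(*(p-c[0])[1::-1])
print(h.sum(),g.sum(),rd.sum(),1.5+a(c[1])-a(c[2]))
# spacer yaw/pos
q=np.array([plane(C,(250+x/3-.3,y/3-.3),.072) for x,y in[(165,192),(277,192),(274,355),(168,355)]]);print(q.mean(0),np.degrees(np.arctan2(*(q[0]-q[3]+q[1]-q[2])[1::-1])))
from bench import ticket
print(ticket.close_job())
E
```

```text
36 34 27 2.082078535745424
[0.55059807 0.04405367 0.072     ] 84.05210891626723
the job is handed in; nothing more can be done
None
```

The job is done and handed in at about 30 s, inside the 67 s limit. No verdict came back.

- **Zeroing:** I pinched the red fin and slid the carriage in until the needle read 1.49 rad, against 1.50 for the green mark. I took the load off the fin before letting go, and the needle still read 1.486 rad afterwards.
- **Master:** I lifted it out and set it down in the middle of the wooden tray. The last scene picture shows it standing upright there.
- **Spacer:** I lowered it between plunger and anvil until it met the seat at about 12 N, then released it.

**Final checks:**
- With the tool clear, the needle reads 2.08 rad, about 6.9 mm of plunger travel. A 42 mm part should give about 2.09 rad from the zero I set, so the carriage has kept its zero within measuring error.
- The highest needle reading I took was 2.08 rad, against the end of travel at 3.6.
- The spacer is square to the measuring line within about 0.2° and centred on the seat to about a millimetre.
- I judged it fully down from the contact force and tool height, not from a separate picture of the gap underneath. The tool stopped about 1 mm lower than I had calculated for full seating.
- I did not go near the hammer, disc or magnet.

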